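Nip a specimen with the coarse knob, then set its preload with the fine knob

ROBOT

A 6-joint arm with a two-finger parallel gripper is mounted at the origin on the work surface; the furniture and walls round the work are solid. World frame = base frame: x ahead of the robot, y to its left, z up, the work surface at z = 0. Lengths are in m, angles in rad, forces in N, time in s.
With the tool pointing down it reaches from about 0.275 to 0.85 m from the base axis. Payload 19 kg.
Tool frame: the origin (TCP) lies midway between the tips of the shut fingers; the grasp point (between the pads) lies 19 mm behind it; y points along the fingers, x is the direction in which the jaws open and shut, and the axes are right-handed (so a half turn about y gives the same grasp; the last joint's range is limited). The gripper opens to 85 mm and grips with 20 to 120 N. Pads are 22 mm wide; open, the fingers measure 114 mm over their backs; the gripper's body (76 mm by 85 mm) begins 54 mm behind the grasp point. The pads swing forward as they close: fully open they stand 13 mm farther back than shut.
Start: joints at [-1.424, 0.15, 1.437, -0, 1.554, -0.134], TCP at [0.159, -0.552, 0.231] pointing down, gripper open.
Joint ranges: [-2.8, 2.8], [-0.68, 2.1], [0.12, 2.68], [-1.39, 4.53], [0.16, 2.79], [-2.81, 2.81]. Speed limits (rad/s): [1.89, 1.89, 2.22, 3.01, 3.01, 3.01].

INTERFACE

Orientations are given as [roll, pitch, yaw] about the fixed x, y, z axes, in that order (R = Rz(yaw) Ry(pitch) Rx(roll)).
In Python, from station import get_state, optics, job gives the robot as it stands.
- The arm moves only by the tool send_rows, never from a script. Its argument "moves" is a list of rows, each an object with "jaw": the closure, from -1 (fully open) to 1 (shut); "xyz": the shift along the tool's x, y, z in units of 200 mm (1.0 is 200 mm), a list of three; "yaw": the turn about the tool's y in units of 45 degrees (1.0 is 45 degrees). A call has 1 to 10 rows; each row is the pose to reach, as a shift and turn from the pose measured when the call began, along the tool's axes at that moment; what a row does not reach only later rows make up. A row lasts 1/10 s, in which the tool goes at most 50 mm and 8.59 degrees, less where a joint would pass 70% of its speed; a pose out of reach is approached as far as the arm can. A call with a number of a shift or a turn outside -1 to 1 is refused whole. A call with a gripper value outside its range is refused whole. The fingers move at their own pace and stop on an object; "force" is the grip in N (left out, the last holds). Time passes only in rows, so rows that repeat a pose let the fingers close. It gives the time, the measured TCP pose, the force and the opening at its end, in the units of the state.
- get_state(): the state, without advancing time (a new reading comes with each control period).
- optics.capture(name): name is "side" or "top"; returns (picture, depth): 400x640x3 uint8, red, green, blue; 400x640 float32, m along the optical axis (not along the pixel's ray), 0 where there is no reading.
- optics.get_calibration(name): a dict with "vertical_fov" (degrees; the focal length in pixels is half the picture's height over the tangent of half this angle, whatever the lens; pixels are square), "cx", "cy" (the principal point, pixels), "extrinsics" (4x4, takes a point from camera to world coordinates). Camera axes: x right, y down, z forward; pixel columns grow to the right and rows downward; lengths in m; the calibration is good to about 2 mm. A picture is of the moment at which its call begins. get_calibration takes no time and is no camera call.
- job.close_job(): hands the job in, once; it reports no verdict.
The state is a dict: "time_s": time; "joint_pos": joint angles; "dq": joint speeds; "joint_torque": joint torques, N m; "eef_pos": TCP position; "tool_rot": TCP orientation; "wrist_force": force on the tool from outside, world axes, zero at the start; "wrist_torque": the same for the moment, N m; "opening": finger opening in m.
Only numpy, scipy, OpenCV 4.12 (cv2) and the standard library are available. Lean on these libraries where they do the work, as an engineer would, in place of code of your own. Each camera call takes 0.05 s, during which the arm holds its last target. There are 200 camera calls.

TASK

Preload the steel block in the small compression stage. First turn only the large outer knob clockwise until the jaw just nips the block, so that the dial pointer has lifted off its rest but has not reached the first pip; then turn the small inner knob on top of it clockwise until the pointer stands between the second and third pips. Never let the pointer reach the tall end peg, leave the things round the stage alone, and let go of the knobs.

Things in the scene. Friction and masses are not known exactly. Their poses are not given: they have to be found in the camera images.
- stage: Compression stage fixed to the bench: base plate 110 (x) x 335 (y) x 14 mm. Origin: on the bench, x across, y along it towards the knobs, z up. Grey drive head (90 x 90 mm, top z = 64 mm) at y = 60 to 150 mm carries two coaxial knobs; a grey load unit with a dial (90 x 90 mm, top 52 mm) stands at y = -176 to -72 mm. Between them a nest (floor z = 16 mm, 8 mm rails) with block, jaw (+y side) and anvil (-y side).
- nest (a point): Middle of the nest floor (stage x = 0, y = 0). The steel anvil plate, 36 x 8 x 24 mm, sticks out of the load unit on a spring of 6 N/mm. The load unit is clamped somewhere in 14 mm of travel (anvil face at stage y = -32 to -16 mm). Its place is not measured: the nip must be felt in the outer knob or seen on the dial.
- outer_knob_top (a point): Centre of the top face of the large outer (coarse) knob: black ribbed cylinder, 56 mm across, 24 mm tall, upright axis, its underside 2 mm above the drive head. The small inner knob rises from its middle.
- outer_knob (a joint): Angle of the outer knob (rad), growing clockwise seen from above: jaw towards the anvil by 12 mm per rad. Running friction about 0.45 N m, stays where left; once the block is nipped between jaw and anvil the torque rises by 0.012 N m per N of load, about 0.85 N m per rad. The nip comes 0.8 to 2.7 rad after the start. Pushing the loose block along adds under 0.05 N m.
- inner_knob_top (a point): Centre of the top face of the small inner (fine) knob: black ribbed cylinder, 24 mm across, 25 mm tall, same axis, its underside 1.5 mm above the top of the outer knob.
- inner_knob (a joint): Angle of the inner knob (rad), growing clockwise seen from above: load unit with its anvil towards the jaw by 2.5 mm per rad, which adds about 15 N of load per rad once nipped. Friction about 0.12 N m; turns independently of the outer knob and stays where it is left.
- inner_mark (a point): White index mark on the top of the inner knob, 9 mm off its axis; it goes round with the knob.
- jaw: Moving steel jaw plate, 36 wide x 8 x 24 mm. Origin: middle of its pressing face, at nest floor height; the face looks along the stage's -y.
- steel_block: Loose plain steel block 36 x 36 x 22 mm lying in the nest between jaw and anvil; origin at the centre of its underside. The jaw pushes it along the nest against the anvil.
- dial_end (a point): The centre of the white load dial (88 mm across, facing up) lies at this point, give or take 8 mm along stage y. Its black pointer, 36 mm long, turns clockwise seen from above by 0.058 rad per N of load on the block; at rest it points along stage -x turned 0.2 rad clockwise. Clockwise from rest: pips at 12 N (0.70 rad), 16 N (0.93 rad), 28 N (1.63 rad), taller end peg at 38 N (2.22 rad).
- die_2: Bystander near the stage, to be left alone: stepped steel die ring, 36 mm across, 26 mm tall. Origin at the centre of its underside.
- vial_a: Bystander near the stage, to be left alone: capped glass vial, 27 mm across, 60 mm tall, standing. Origin at the centre of its underside.
- wrench_10: Bystander near the stage, to be left alone: small open-ended wrench, 116 x 24 x 5 mm, lying. Origin at the centre of its underside.
- ptfe_disc: Bystander near the stage, to be left alone: white plastic disc, 51 mm across, 13 mm tall. Origin at the centre of its underside.
Things that resemble listed ones, but are neither listed nor needed, are in the scene too. Leave any green look-alike of the steel_block alone.

How it is judged:
By the outcome, as a careful person would: the job done as asked, in the order asked, and still so for the second after the job is handed in, with the robot touching nothing.
It also fails if it takes over 64 s, if anything falls off the work surface, if the arm or the gripper's body presses on something with over 40 N, if the wrist force passes 120 N, or if a joint passes its speed limit or range.

## Working session

There is one attempt and no reset: what is moved stays moved. The work goes in short steps, Python scripts to look and compute and a tool call to move; the robot and the scene stay as the last step left them, time stands still between calls to the robot, and variables do not carry over. Pictures are saved under pics/ and viewed, about 8 in all and at most 12, crops included, and the job is handed in when it is done.

Besides the shell and the picture viewer there is one more tool, called as a command line: name --argument value ..., lists and objects as JSON in quotes. send_rows: Moves the arm, as the interface text tells. Shifts and turns lie within -1 to 1; 1 stands for 200 mm of shift or 45 degrees of turn. Its arguments: {"type":"object","properties":{"moves":{"type":"array"},"force":{"type":"number"}},"required":["moves"]}

```bash
ls; mkdir -p pics
cat > h.py <<'E'
import numpy as np,cv2
from station import get_state,optics,job
def K(n):
    c=optics.get_calibration(n);f=200/np.tan(np.radians(c["vertical_fov"])/2)
    return f,c["cx"],c["cy"],np.array(c["extrinsics"])
def ray(n,u,v,z):
    f,cx,cy,E=K(n);d=E[:3,:3]@np.array([(u-cx)/f,(v-cy)/f,1]);o=E[:3,3]
    return o+d*(z-o[2])/d[2]
def proj(n,p):
    f,cx,cy,E=K(n);q=np.linalg.inv(E)@np.append(p,1);return q[0]/q[2]*f+cx,q[1]/q[2]*f+cy
def save(n,fn,crop=None,s=1):
    im,d=optics.capture(n);a=im[:,:,::-1]
    if crop: u0,v0,u1,v1=crop;a=a[v0:v1,u0:u1]
    cv2.imwrite('pics/'+fn,cv2.resize(a,None,fx=s,fy=s,interpolation=cv2.INTER_CUBIC));return im,d
E
python3 - <<'E'
from h import *
for n in("top","side"):
    im,d=save(n,n+'0.png');np.savez('pics/'+n,im=im,d=d);f,cx,cy,E=K(n);print(n,f,cx,cy,E.round(3).tolist(),(d>0).mean())
print(get_state())
E
```

```text
pics
top 466.5989361052992 318.3126628709768 194.8739046074684 [[-0.007, -0.982, 0.187, 0.351], [-1.0, 0.007, -0.002, -0.012], [0.001, -0.187, -0.982, 1.071], [0.0, 0.0, 0.0, 1.0]] 0.9961640625
side 409.8895595509711 317.8553445947314 202.87492056925907 [[0.96, -0.136, 0.245, 0.355], [-0.281, -0.478, 0.832, -0.738], [0.004, -0.868, -0.497, 0.512], [0.0, 0.0, 0.0, 1.0]] 0.9959453125
{'time_s': 0.1, 'joint_pos': array([-1.42399616e+00,  1.50926328e-01,  1.43794190e+00, -2.80951015e-05,
        1.55379469e+00, -1.33970934e-01]), 'dq': array([-6.25082936e-05, -6.80348444e-04, -8.66085732e-04,  3.85427112e-05,
        2.30342268e-03, -6.49422729e-04]), 'joint_torque': array([ 5.03392330e-04, -7.14385128e+01, -5.71804297e+01, -4.35672800e-04,
        7.05762097e-03, -3.02365527e-05]), 'eef_pos': array([ 0.15928692, -0.55227187,  0.23075382]), 'tool_rot': array([-1.57068121e+00,  1.06442545e-03, -1.29002467e+00]), 'wrist_force': array([ 0.93451149,  0.62239118, -0.36814802]), 'wrist_torque': array([0.02081038, 0.01946619, 0.00383988]), 'opening': 0.08542810079795328}
```

View pics/top0.png

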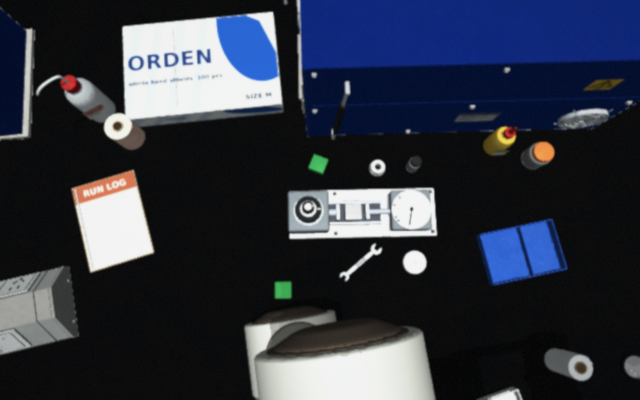

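View pics/side0.png

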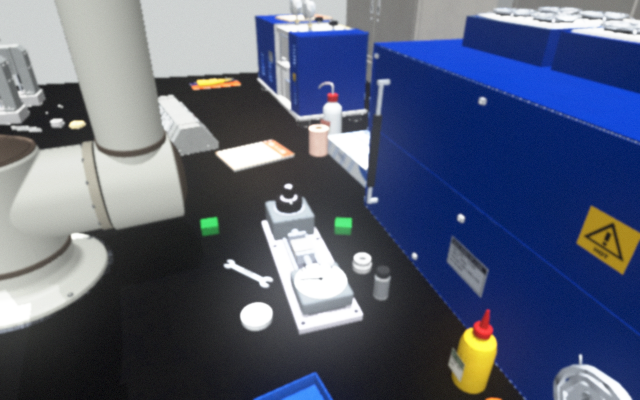

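The top view shows the stage at u 288–437, v 188–240, with the knobs at about (308,208) and the dial at about (411,210). The wrench is at (360,262), the disc at (414,262), the die ring at (377,167) and the vial at (414,163). Two green look-alike blocks sit at (318,163) and (283,290), and the grey steel block is inside the nest at about (350,211). Next I'll confirm this in a crop and measure.

Run:
```python
from h import *
z=np.load('pics/top.npz');im,d=z['im'],z['d']
a=cv2.resize(im[180:245,280:445,::-1],None,fx=4.8,fy=4.8,interpolation=cv2.INTER_CUBIC)
s=np.load('pics/side.npz')['im'][180:330,250:370,::-1];b=cv2.resize(s,None,fx=1.8,fy=1.8,interpolation=cv2.INTER_CUBIC)
c=np.zeros((600,800,3),np.uint8);c[:a.shape[0],:a.shape[1]]=a[:,:800];c[320:320+b.shape[0],:b.shape[1]]=b
cv2.imwrite('pics/c1.png',c)
# base plate: white/grey mask near stage
g=cv2.cvtColor(im,cv2.COLOR_RGB2GRAY);m=(g>90).astype(np.uint8);n,l,st,ce=cv2.connectedComponentsWithStats(m)
k=l[192,350] or l[236,300];print(st[k])
cn=np.argwhere(l==k)[:,::-1].astype(np.float32);r=cv2.minAreaRect(cn);bx=cv2.boxPoints(r);print(r)
for p in bx: print(p,ray('top',*p,0.014))
f,cx,cy,E=K('top')
def P(u,v):
    return (E@np.append(d[v,u]*np.array([(u-cx)/f,(v-cy)/f,1]),1))[:3].round(3)
for u,v in[(308,208),(307,209),(295,210),(320,200),(325,225),(345,92),(340,130),(400,130),(350,211),(318,163),(377,167),(414,162),(411,210)]:print(u,v,P(u,v))
```

```text
[ 288  187  150   52 6796]
((362.28033447265625, 212.67489624023438), (49.052730560302734, 148.54086303710938), 88.78113555908203)
[287.50497 189.73393] [0.56443566 0.05644848 0.014     ]
[436.01224 186.57423] [ 0.56942245 -0.28731682  0.014     ]
[437.0557  235.61586] [ 0.45575347 -0.28347815  0.014     ]
[288.54843 238.77556] [0.45104805 0.05352624 0.014     ]
308 208 [0.505 0.007 0.114]
307 209 [0.503 0.009 0.114]
295 210 [0.506 0.036 0.083]
320 200 [ 0.531 -0.018  0.064]
325 225 [ 0.476 -0.029  0.064]
345 92 [ 0.667 -0.06   0.333]
340 130 [ 0.688 -0.064  0.073]
400 130 [ 0.691 -0.201  0.061]
350 211 [ 0.511 -0.086  0.034]
318 163 [ 0.626 -0.014  0.02 ]
377 167 [ 0.621 -0.154 -0.003]
414 162 [ 0.617 -0.229  0.059]
411 210 [ 0.509 -0.219  0.052]
```

View pics/c1.png

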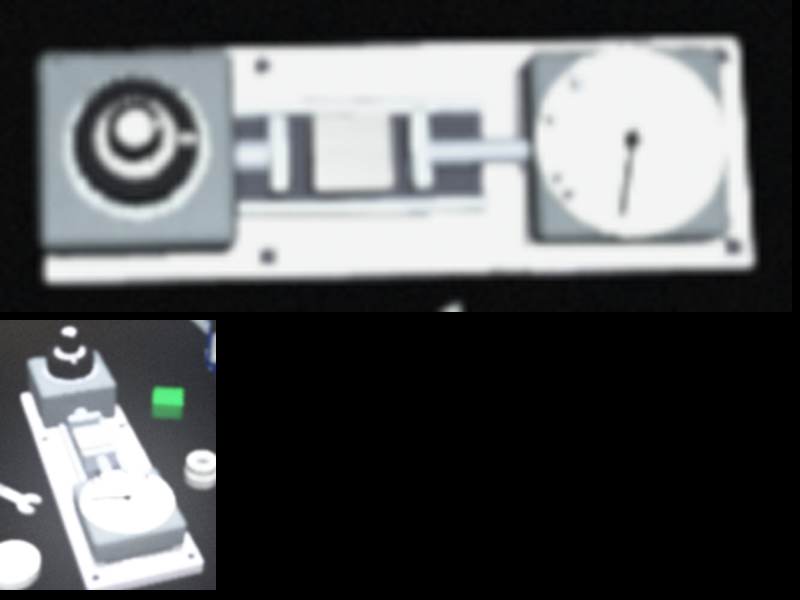

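The crop confirms the knob pair at about (308.5,209), with jaw, grey block and anvil in the nest and the two green blocks well outside it. The pointer pivot is at about (411.7,209) with the pointer at rest, and the pips run clockwise on the left of the dial. Next I'll measure the knob axis and set up a pointer reader.

```bash
cat >> h.py <<'E'
YAW=0.0143
def pointer(im=None):
    if im is None: im,_=optics.capture('top')
    g=cv2.cvtColor(im,cv2.COLOR_RGB2GRAY).astype(float)
    c=ray('top',*PIV,0.055)
    best=[];w=[];a=[]
    for v in range(185,235):
        for u in range(388,436):
            p=ray('top',u,v,0.055)-c;r=np.hypot(p[0],p[1])
            if .010<r<.030: w.append(max(0,150-g[v,u]));a.append(np.arctan2(p[1],p[0])-YAW)
    w=np.array(w);a=np.array(a);z=(w*np.exp(1j*a)).sum()
    # clockwise from stage -x
    th=(np.pi-np.angle(z)+np.pi)%(2*np.pi)-np.pi
    return th-0.2,(th-0.2)/0.058,abs(z)/max(w.sum(),1e-9),w.sum()
PIV=(411.6,208.8)
E
python3 - <<'E'
from h import *
z=np.load('pics/top.npz');im,d=z['im'],z['d']
print(pointer(im))
g=cv2.cvtColor(im,cv2.COLOR_RGB2GRAY)
np.set_printoptions(linewidth=250)
print(g[203:227,403:417])
m=np.zeros_like(g);m[190:232,288:329]=(g[190:232,288:329]<70)
cs,h=cv2.findContours(m,cv2.RETR_EXTERNAL,cv2.CHAIN_APPROX_NONE)
for c in cs:
    if cv2.contourArea(c)>60:
        print(cv2.minEnclosingCircle(c),cv2.fitEllipse(c));(u,v),_=cv2.minEnclosingCircle(c);print(ray('top',u,v,.09),ray('top',u,v,.08))
# expected from plate/drive head
B=np.array([ray('top',*p,.014)[:2] for p in[(287.5,189.7),(436,186.6),(437.1,235.6),(288.5,238.8)]]);print(B.mean(0),np.hypot(*(B[0]-B[1])),np.hypot(*(B[0]-B[3])))
# from depth
f,cx,cy,E=K('top');v,u=np.mgrid[185:242,285:332];D=d[185:242,285:332]
P=np.stack([(u-cx)/f*D,(v-cy)/f*D,D],-1)@E[:3,:3].T+E[:3,3]
for lo,hi in((.060,.068),(.086,.094),(.108,.122)):
    q=P[(P[...,2]>lo)&(P[...,2]<hi)];print(lo,len(q),q.mean(0),q.min(0),q.max(0),cv2.minEnclosingCircle(q[:,:2].astype(np.float32)*1000))
E
```

```text
(np.float64(-3.3415926535897933), np.float64(-57.61366644120333), np.float64(0.0), np.int64(0))
[[244 244 244 244 244 244 244 244 244 244 244 244 244 244]
 [244 244 244 244 244 244 244 244 244 244 244 244 244 244]
 [244 244 244 244 244 244 244 243 240 240 243 244 244 244]
 [244 244 244 244 244 244 242 235 222 221 238 243 244 244]
 [244 244 244 244 244 243 236 201 157 168 225 241 244 244]
 [244 244 244 244 244 242 228 152  86 122 201 239 244 244]
 [244 244 244 244 244 243 227 139  73 116 196 238 244 244]
 [244 244 244 244 244 243 232 173 115 163 223 241 244 244]
 [244 244 244 244 244 244 239 210 158 206 238 243 244 244]
 [244 244 244 244 244 244 240 218 182 228 243 244 244 244]
 [244 244 244 244 244 243 236 199 183 234 243 244 244 244]
 [244 244 244 244 244 243 230 177 181 236 244 244 244 244]
 [244 244 244 244 244 242 228 168 183 236 244 244 244 244]
 [244 244 244 244 244 242 228 166 193 238 244 244 244 244]
 [244 244 244 244 244 241 224 172 207 239 244 244 244 244]
 [244 244 244 244 243 239 213 171 218 241 244 245 244 244]
 [244 244 244 244 243 236 200 174 229 242 244 244 244 244]
 
[... 524 characters left out ...]
2905273), 168.74476623535156)
[0.50691325 0.00769818 0.09      ] [0.50850617 0.00789915 0.08      ]
[ 0.51016494 -0.11519242] 0.3437796816433929 0.11355743426963978
0.06 995 [0.50643003 0.00692712 0.06357063] [ 0.46485989 -0.03740419  0.06004433] [0.55398193 0.05229266 0.06793114] ((509.0277404785156, 8.047403335571289), 60.19955825805664)
0.086 394 [0.50732274 0.00753209 0.08956163] [ 0.48123945 -0.02004141  0.08603954] [0.53776308 0.03550158 0.09368252] ((509.14129638671875, 7.6307902336120605), 28.62380599975586)
0.108 118 [0.50905717 0.00794315 0.11541982] [ 0.49642434 -0.0032448   0.10801706] [0.52264359 0.01985964 0.1203367 ] ((509.5171813964844, 7.772497177124023), 13.215794563293457)
```

```bash
cat >> h.py <<'E'
KN=np.array([.509,.0077])
from scipy.spatial.transform import Rotation as Ro
def to(x,y,z,yaw=None):
    s=get_state();R=Ro.from_euler('xyz',s['tool_rot']).as_matrix();e=np.array([x,y,z])-s['eef_pos']
    cy=np.arctan2(R[1,0],R[0,0]);print('t',round(s['time_s'],2),'tcp',s['eef_pos'].round(4),'yaw',round(cy,3),'q6',round(s['joint_pos'][5],3),'F',s['wrist_force'].round(1),'M',s['wrist_torque'].round(2),'open',round(s['opening'],4))
    print('xyz units',(R.T@e/.2).round(3),'yawunits',None if yaw is None else round((cy-yaw)/(np.pi/4),3))
E
sed -i 's/max(0,150-g\[v,u\])/max(0,238-g[v,u])/; s/^PIV=.*/PIV=(411.2,208.7)/' h.py
python3 -c "
from h import *
print(pointer(np.load('pics/top.npz')['im']));to(.509,.0077,.231,.56)"
```

```text
Traceback (most recent call last):
  File "h.py", line 23, in pointer
    p=ray('top',u,v,0.055)-c;r=np.hypot(p[0],p[1])
      ~~~^^^^^^^^^^^^^^^^^
  File "h.py", line 7, in ray
    f,cx,cy,E=K(n);d=E[:3,:3]@np.array([(u-cx)/f,(v-cy)/f,1]);o=E[:3,3]
              ~^^^
  File "h.py", line 4, in K
    c=optics.get_calibration(n);f=200/np.tan(np.radians(c["vertical_fov"])/2)
ValueError: time passes only in moves, steps and waits
```

send_rows --moves '[{"jaw":-1,"xyz":[-0.75,0,0.83],"yaw":-0.8},{"jaw":-1,"xyz":[-0.75,0,0.83],"yaw":-0.8},{"jaw":-1,"xyz":[-0.75,0,0.83],"yaw":-0.8},{"jaw":-1,"xyz":[-0.75,0,0.83],"yaw":-0.8},{"jaw":-1,"xyz":[-0.75,0,0.83],"yaw":-0.8},{"jaw":-1,"xyz":[-0.75,0,0.83],"yaw":-0.8},{"jaw":-1,"xyz":[-0.75,0,0.83],"yaw":-0.8}]'

```text
time_s: 0.8
eef_pos: [0.2774, -0.362, 0.231]
tool_rot: [-1.57, 0.001, -0.661]
wrist_force: [0.2, 0.2, 0.6]
opening: 0.0855
```

```bash
python3 -c "
from h import *
to(.509,.0077,.231,.56)"
```

```text
t 0.8 tcp [ 0.2774 -0.362   0.231 ] yaw -0.661 q6 -0.425 F [0.2 0.2 0.6] M [-0.03 -0.05  0.01] open 0.0855
xyz units [-2.21e-01  1.00e-03  2.17e+00] yawunits -1.555
```

send_rows --moves '[{"jaw":-1,"xyz":[-0.1,0,0.98],"yaw":-0.8},{"jaw":-1,"xyz":[-0.1,0,0.98],"yaw":-0.8},{"jaw":-1,"xyz":[-0.1,0,0.98],"yaw":-0.8},{"jaw":-1,"xyz":[-0.1,0,0.98],"yaw":-0.8},{"jaw":-1,"xyz":[-0.1,0,0.98],"yaw":-0.8},{"jaw":-1,"xyz":[-0.1,0,0.98],"yaw":-0.8}]'

```text
time_s: 1.4
eef_pos: [0.3822, -0.1951, 0.2309]
tool_rot: [-1.57, 0.001, -0.032]
wrist_force: [0.5, -0.4, -0.4]
opening: 0.0858
```

```bash
sed -i 's/^def K(n):/import functools\n@functools.lru_cache\ndef K(n):/' h.py; python3 -c "
from h import *
to(.509,.0077,.231,.56)
print(pointer(np.load('pics/top.npz')['im']))"
```

```text
t 1.4 tcp [ 0.3822 -0.1951  0.2309] yaw -0.032 q6 -0.62 F [ 0.5 -0.4 -0.4] M [-0.08  0.01  0.04] open 0.0858
xyz units [ 0.602 -0.     1.033] yawunits -0.753
(np.float64(-0.0042930960326324485), np.float64(-0.07401889711435256), np.float64(0.9968172236247675), np.float64(1072.0))
```

send_rows --moves '[{"jaw":-1,"xyz":[0.6,0.0,1.0],"yaw":-0.75},{"jaw":-1,"xyz":[0.6,0.0,1.0],"yaw":-0.75},{"jaw":-1,"xyz":[0.6,0.0,1.0],"yaw":-0.75},{"jaw":-1,"xyz":[0.6,0.0,1.0],"yaw":-0.75},{"jaw":-1,"xyz":[0.6,0.0,1.0],"yaw":-0.75},{"jaw":-1,"xyz":[0.6,0.0,1.0],"yaw":-0.75},{"jaw":-1,"xyz":[0.6,0.0,1.0],"yaw":-0.75},{"jaw":-1,"xyz":[0.6,0.0,1.0],"yaw":-0.75}]'

```text
time_s: 2.2
eef_pos: [0.5082, -0.0009, 0.2307]
tool_rot: [-1.57, 0.001, 0.554]
wrist_force: [-0.3, 1.3, -0.8]
opening: 0.0858
```

```bash
python3 -c "
from h import *
to(.509,.0077,.063,.56)
print(pointer())"
```

```text
t 2.2 tcp [ 0.5082 -0.0009  0.2307] yaw 0.554 q6 -0.708 F [-0.3  1.3 -0.8] M [ 0.02 -0.02  0.04] open 0.0858
xyz units [0.027 0.839 0.033] yawunits -0.008
(np.float64(-0.004252688787883152), np.float64(-0.073322220480744), np.float64(0.9967973879795562), np.float64(1068.0))
```

send_rows --moves '[{"jaw":-1,"xyz":[0.027,0.2,0.033],"yaw":0},{"jaw":-1,"xyz":[0.027,0.4,0.033],"yaw":0},{"jaw":-1,"xyz":[0.027,0.6,0.033],"yaw":0},{"jaw":-1,"xyz":[0.027,0.75,0.033],"yaw":0},{"jaw":-1,"xyz":[0.027,0.84,0.033],"yaw":0},{"jaw":-1,"xyz":[0.027,0.84,0.033],"yaw":0},{"jaw":-1,"xyz":[0.027,0.84,0.033],"yaw":0}]'

```text
time_s: 2.95
eef_pos: [0.5093, 0.0068, 0.0637]
tool_rot: [-1.57, 0.0, 0.553]
wrist_force: [-0.2, 0.6, 0.4]
opening: 0.0854
```

```bash
python3 -c "
from h import *
to(.509,.0077,.063,.56)
save('side','s1.png',(230,140,390,260),4)"
```

```text
t 2.95 tcp [0.5093 0.0068 0.0637] yaw 0.553 q6 -0.691 F [-0.2  0.6  0.4] M [0.01 0.04 0.02] open 0.0854
xyz units [0.001 0.004 0.004] yawunits -0.009
```

View pics/s1.png

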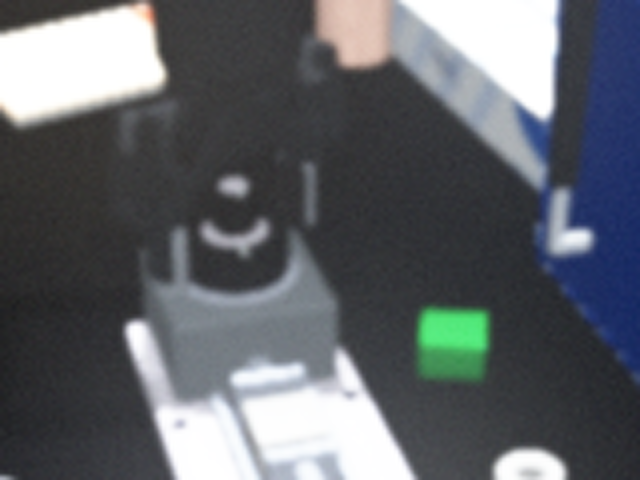

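The side crop shows the pads on either side of the large knob, at crop (180,255) and (310,190), and clear of the drive head. Now I'll grip.

send_rows --moves '[{"jaw":1,"xyz":[0,0.0,0.004],"yaw":0},{"jaw":1,"xyz":[0,0.0,0.004],"yaw":0},{"jaw":1,"xyz":[0,0.0,0.004],"yaw":0},{"jaw":1,"xyz":[0,0.0,0.004],"yaw":0},{"jaw":1,"xyz":[0,0.0,0.004],"yaw":0},{"jaw":1,"xyz":[0,0.0,0.004],"yaw":0}]' --force 60

```text
time_s: 3.6
eef_pos: [0.5106, 0.008, 0.066]
tool_rot: [-1.573, -0.004, 0.553]
wrist_force: [1.3, 3.7, 12.8]
opening: 0.0542
```

```bash
python3 -c "
from h import *
to(.509,.0077,.063,.56);print(pointer())"
```

```text
t 3.6 tcp [0.5106 0.008  0.066 ] yaw 0.553 q6 -0.69 F [ 1.3  3.7 12.8] M [ 0.65 -0.37 -0.07] open 0.0542
xyz units [-0.007  0.015  0.003] yawunits -0.009
(np.float64(-0.0037604540086720317), np.float64(-0.06483541394262124), np.float64(0.9968491701119313), np.float64(1061.0))
```

Closing pressed the tips on something (12.8 N upward), so I'll regrip about 4 mm higher.

send_rows --moves '[{"jaw":-1,"xyz":[-0.007,-0.01,0.003],"yaw":0},{"jaw":-1,"xyz":[-0.007,-0.01,0.003],"yaw":0},{"jaw":-1,"xyz":[-0.007,-0.01,0.003],"yaw":0},{"jaw":1,"xyz":[-0.007,-0.01,0.003],"yaw":0},{"jaw":1,"xyz":[-0.007,-0.01,0.003],"yaw":0},{"jaw":1,"xyz":[-0.007,-0.01,0.003],"yaw":0},{"jaw":1,"xyz":[-0.007,-0.01,0.003],"yaw":0},{"jaw":1,"xyz":[-0.007,-0.01,0.003],"yaw":0},{"jaw":1,"xyz":[-0.007,-0.01,0.003],"yaw":0}]' --force 60

```text
time_s: 4.55
eef_pos: [0.5102, 0.0084, 0.0689]
tool_rot: [-1.573, -0.007, 0.553]
wrist_force: [5.1, 9.0, 8.2]
opening: 0.0541
```

```bash
python3 -c "
from h import *
to(.509,.0077,.068,.56);print(pointer())"
```

```text
t 4.55 tcp [0.5102 0.0084 0.0689] yaw 0.553 q6 -0.69 F [5.1 9.  8.2] M [ 1.38 -0.94  0.11] open 0.0541
xyz units [-0.007  0.004  0.   ] yawunits -0.009
(np.float64(-0.0042462525313229915), np.float64(-0.07321125054005158), np.float64(0.996804010950233), np.float64(1071.0))
```

send_rows --moves '[{"jaw":1,"xyz":[0,0,0],"yaw":0.1},{"jaw":1,"xyz":[0,0,0],"yaw":0.2},{"jaw":1,"xyz":[0,0,0],"yaw":0.3},{"jaw":1,"xyz":[0,0,0],"yaw":0.4},{"jaw":1,"xyz":[0,0,0],"yaw":0.5},{"jaw":1,"xyz":[0,0,0],"yaw":0.6},{"jaw":1,"xyz":[0,0,0],"yaw":0.7},{"jaw":1,"xyz":[0,0,0],"yaw":0.8}]'

```text
time_s: 5.4
eef_pos: [0.5101, 0.0084, 0.0689]
tool_rot: [-1.569, -0.007, -0.078]
wrist_force: [-2.6, 1.5, 3.9]
opening: 0.0541
```

```bash
python3 -c "
from h import *
to(.5103,.0084,.068);print(pointer());np.savez('pics/t1',im=save('top','t1.png',(280,180,445,245),4.8)[0])"
```

```text
t 5.4 tcp [0.5101 0.0084 0.0689] yaw -0.078 q6 -0.059 F [-2.6  1.5  3.9] M [0.   0.34 0.43] open 0.0541
xyz units [0.001 0.005 0.   ] yawunits None
(np.float64(-0.003917928664942061), np.float64(-0.06755049422313898), np.float64(0.9968318949221395), np.float64(1064.0))
```

View pics/t1.png

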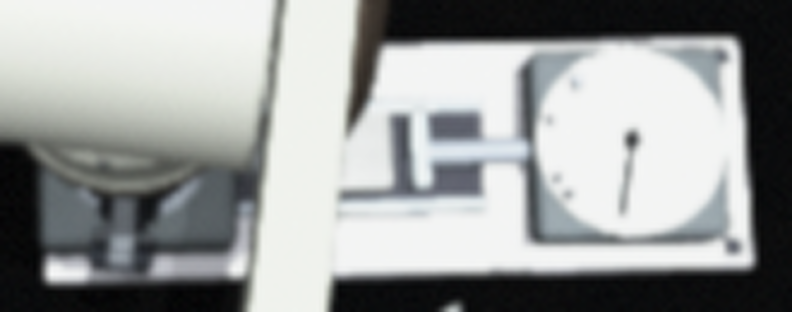

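The top crop shows the dial unobstructed with the pointer still at rest (tip at about (623,215) in the crop) and the block not yet moved. The torque of 0.43 N m matches running friction, so I'll continue.

send_rows --moves '[{"jaw":1,"xyz":[0,0,0],"yaw":0.1},{"jaw":1,"xyz":[0,0,0],"yaw":0.2},{"jaw":1,"xyz":[0,0,0],"yaw":0.3},{"jaw":1,"xyz":[0,0,0],"yaw":0.4},{"jaw":1,"xyz":[0,0,0],"yaw":0.5},{"jaw":1,"xyz":[0,0,0],"yaw":0.6},{"jaw":1,"xyz":[0,0,0],"yaw":0.7}]'

```text
time_s: 6.2
eef_pos: [0.51, 0.0084, 0.0689]
tool_rot: [-1.566, -0.004, -0.627]
wrist_force: [-3.0, 1.0, 4.8]
opening: 0.054
```

```bash
python3 -c "
from h import *
to(.5103,.0084,.068);im=save('top','t2.png',(340,180,445,245),4.8)[0];print(pointer(im))
g=cv2.cvtColor(im,cv2.COLOR_RGB2GRAY);print(g[212,350:372]);print(cv2.cvtColor(np.load('pics/t1.npz')['im'],cv2.COLOR_RGB2GRAY)[212,350:372])"
```

```text
t 6.2 tcp [0.51   0.0084 0.0689] yaw -0.627 q6 0.489 F [-3.   1.   4.8] M [-0.03  0.39  0.54] open 0.054
xyz units [0.001 0.005 0.001] yawunits None
(np.float64(-0.004200274028040518), np.float64(-0.07241851772483651), np.float64(0.9968206654065959), np.float64(1068.0))
[235 227 231 234 234 234 234 233 232 233 231 214 146  95  84 136 212 237
 238 230 221 218]
[234 224 231 234 234 234 233 232 232 232 224 181 123  91  84 135 212 237
 238 230 221 219]
```

send_rows --moves '[{"jaw":1,"xyz":[0,0,0],"yaw":0.1},{"jaw":1,"xyz":[0,0,0],"yaw":0.2},{"jaw":1,"xyz":[0,0,0],"yaw":0.3},{"jaw":1,"xyz":[0,0,0],"yaw":0.4},{"jaw":1,"xyz":[0,0,0],"yaw":0.4}]'

```text
time_s: 6.75
eef_pos: [0.5099, 0.0084, 0.0689]
tool_rot: [-1.565, -0.003, -0.945]
wrist_force: [-3.2, 1.6, 3.8]
opening: 0.0538
```

```bash
cat > k.py <<'E'
from h import *
to(.5103,.0084,.068);im,_=optics.capture('top');print(pointer(im))
print(cv2.cvtColor(im,cv2.COLOR_RGB2GRAY)[212,350:372])
E
python3 k.py
```

```text
t 6.75 tcp [0.5099 0.0084 0.0689] yaw -0.945 q6 0.807 F [-3.2  1.6  3.8] M [-0.08  0.36 -0.49] open 0.0538
xyz units [0.001 0.005 0.002] yawunits None
(np.float64(-0.004633407601440098), np.float64(-0.07988633795586376), np.float64(0.9968126644002911), np.float64(1068.0))
[235 226 231 234 234 234 234 234 233 233 232 233 231 206 127 137 212 237
 238 230 222 218]
```

send_rows --moves '[{"jaw":1,"xyz":[0,0,0],"yaw":0.06},{"jaw":1,"xyz":[0,0,0],"yaw":0.13},{"jaw":1,"xyz":[0,0,0],"yaw":0.13}]'

```text
time_s: 7.1
eef_pos: [0.5098, 0.0085, 0.0689]
tool_rot: [-1.564, -0.002, -1.042]
wrist_force: [-2.8, 1.5, 3.5]
opening: 0.0541
```

```bash
python3 k.py
```

```text
t 7.1 tcp [0.5098 0.0085 0.0689] yaw -1.042 q6 0.905 F [-2.8  1.5  3.5] M [-0.13  0.37 -0.44] open 0.0541
xyz units [0.001 0.005 0.002] yawunits None
(np.float64(-0.004841916139838809), np.float64(-0.08348131275584153), np.float64(0.9968699688673373), np.float64(1068.0))
[234 225 231 234 234 234 235 234 233 233 233 232 231 216 159 148 212 238
 237 230 221 219]
```

send_rows --moves '[{"jaw":1,"xyz":[0,0,0],"yaw":0.06},{"jaw":1,"xyz":[0,0,0],"yaw":0.13},{"jaw":1,"xyz":[0,0,0],"yaw":0.13}]'

```text
time_s: 7.45
eef_pos: [0.5098, 0.0085, 0.0689]
tool_rot: [-1.564, -0.001, -1.141]
wrist_force: [-2.9, 1.6, 3.3]
opening: 0.0539
```

```bash
python3 k.py
```

```text
t 7.45 tcp [0.5098 0.0085 0.0689] yaw -1.141 q6 1.003 F [-2.9  1.6  3.3] M [-0.14  0.39 -0.46] open 0.0539
xyz units [0.001 0.005 0.002] yawunits None
(np.float64(-0.0038542344975519005), np.float64(-0.06645231892330862), np.float64(0.9967623974372353), np.float64(1071.0))
[235 225 232 234 235 234 235 235 234 234 233 233 233 230 210 171 213 238
 238 230 221 219]
```

send_rows --moves '[{"jaw":1,"xyz":[0,0,0],"yaw":0.05},{"jaw":1,"xyz":[0,0,0],"yaw":0.1},{"jaw":1,"xyz":[0,0,0],"yaw":0.1}]'

```text
time_s: 7.8
eef_pos: [0.5098, 0.0085, 0.0689]
tool_rot: [-1.564, -0.0, -1.216]
wrist_force: [-3.0, 2.0, 3.2]
opening: 0.0538
```

```bash
python3 k.py
```

```text
t 7.8 tcp [0.5098 0.0085 0.0689] yaw -1.216 q6 1.078 F [-3.   2.   3.2] M [-0.1   0.36 -0.2 ] open 0.0538
xyz units [0.001 0.005 0.002] yawunits None
(np.float64(-0.003913765314054463), np.float64(-0.06747871231128383), np.float64(0.9967672570402341), np.float64(1069.0))
[235 226 231 234 235 234 235 235 234 234 233 232 231 231 216 183 215 237
 237 230 221 220]
```

send_rows --moves '[{"jaw":1,"xyz":[0,0,0],"yaw":0.04},{"jaw":1,"xyz":[0,0,0],"yaw":0.08},{"jaw":1,"xyz":[0,0,0],"yaw":0.08}]'

```text
time_s: 8.15
eef_pos: [0.5098, 0.0085, 0.0689]
tool_rot: [-1.564, 0.0, -1.278]
wrist_force: [-3.1, 0.9, 3.7]
opening: 0.0537
```

```bash
python3 k.py
```

```text
t 8.15 tcp [0.5098 0.0085 0.0689] yaw -1.278 q6 1.141 F [-3.1  0.9  3.7] M [-0.11  0.39 -0.13] open 0.0537
xyz units [0.001 0.005 0.002] yawunits None
(np.float64(-0.004943071978848856), np.float64(-0.08522537894566994), np.float64(0.9967321061178088), np.float64(1070.0))
[235 226 231 235 235 235 234 235 234 234 234 233 233 232 225 208 222 237
 238 231 221 219]
```

Still no lift, and the block is almost at the anvil.

send_rows --moves '[{"jaw":1,"xyz":[0,0,0],"yaw":0.04},{"jaw":1,"xyz":[0,0,0],"yaw":0.08},{"jaw":1,"xyz":[0,0,0],"yaw":0.08}]'

```text
time_s: 8.5
eef_pos: [0.5098, 0.0085, 0.0689]
tool_rot: [-1.564, 0.001, -1.34]
wrist_force: [-3.3, 2.2, 3.7]
opening: 0.0541
```

```bash
python3 k.py
```

```text
t 8.5 tcp [0.5098 0.0085 0.0689] yaw -1.34 q6 1.202 F [-3.3  2.2  3.7] M [-0.11  0.45 -0.13] open 0.0541
xyz units [0.001 0.005 0.002] yawunits None
(np.float64(0.049491290282403344), np.float64(0.853298108317299), np.float64(0.9969123952397673), np.float64(943.0))
[235 226 231 234 235 234 234 235 235 235 234 233 232 233 232 228 225 237
 239 232 223 218]
```

send_rows --moves '[{"jaw":1,"xyz":[0,0,0],"yaw":0.04},{"jaw":1,"xyz":[0,0,0],"yaw":0.08},{"jaw":1,"xyz":[0,0,0],"yaw":0.08}]'

```text
time_s: 8.85
eef_pos: [0.5097, 0.0085, 0.0689]
tool_rot: [-1.564, 0.001, -1.401]
wrist_force: [-2.5, 1.9, 3.6]
opening: 0.0543
```

```bash
python3 k.py
```

```text
t 8.85 tcp [0.5097 0.0085 0.0689] yaw -1.401 q6 1.263 F [-2.5  1.9  3.6] M [-0.16  0.51 -0.06] open 0.0543
xyz units [0.001 0.005 0.003] yawunits None
(np.float64(0.2924872218767917), np.float64(5.042883135806753), np.float64(0.9968054187828049), np.float64(735.0))
[236 227 231 235 234 234 235 234 235 234 234 233 233 232 231 216 199 234
 241 233 216 216]
```

Nipped at about 5 N, with the pointer lifted and well short of the 12 N pip. Next I'll release, rise, and turn back in the air.

send_rows --moves '[{"jaw":-1,"xyz":[0,0,0],"yaw":0},{"jaw":-1,"xyz":[0,0,0],"yaw":0},{"jaw":-1,"xyz":[0,0,0],"yaw":0},{"jaw":-1,"xyz":[0,-0.15,0],"yaw":0},{"jaw":-1,"xyz":[0,-0.35,0],"yaw":0},{"jaw":-1,"xyz":[0,-0.45,0],"yaw":0},{"jaw":-1,"xyz":[0,-0.45,0],"yaw":-0.2},{"jaw":-1,"xyz":[0,-0.45,0],"yaw":-0.4},{"jaw":-1,"xyz":[0,-0.45,0],"yaw":-0.6},{"jaw":-1,"xyz":[0,-0.45,0],"yaw":-0.8}]'

```text
time_s: 9.9
eef_pos: [0.5093, 0.0083, 0.159]
tool_rot: [-1.565, -0.003, -0.794]
wrist_force: [-0.1, 0.5, -0.1]
opening: 0.0855
```

```bash
sed -i 's/,.068)/,.096)/' k.py; python3 k.py
```

```text
t 9.9 tcp [0.5093 0.0083 0.159 ] yaw -0.794 q6 0.656 F [-0.1  0.5 -0.1] M [-0.01 -0.04  0.01] open 0.0855
xyz units [0.002 0.315 0.002] yawunits None
(np.float64(0.2924258738441378), np.float64(5.041825411105824), np.float64(0.9968714792129625), np.float64(737.0))
[244 244 244 243 237 228 232 234 235 234 234 233 232 232 231 216 198 234
 241 233 217 215]
```

send_rows --moves '[{"jaw":-1,"xyz":[0.002,0.1,0.002],"yaw":-0.1},{"jaw":-1,"xyz":[0.002,0.2,0.002],"yaw":-0.2},{"jaw":-1,"xyz":[0.002,0.27,0.002],"yaw":-0.3},{"jaw":-1,"xyz":[0.002,0.315,0.002],"yaw":-0.4},{"jaw":-1,"xyz":[0.002,0.315,0.002],"yaw":-0.4}]'

```text
time_s: 10.45
eef_pos: [0.5097, 0.0085, 0.0948]
tool_rot: [-1.567, -0.003, -0.47]
wrist_force: [0.0, -0.1, 0.6]
opening: 0.0856
```

send_rows --moves '[{"jaw":1,"xyz":[0,0,0],"yaw":0},{"jaw":1,"xyz":[0,0,0],"yaw":0},{"jaw":1,"xyz":[0,0,0],"yaw":0},{"jaw":1,"xyz":[0,0,0],"yaw":0},{"jaw":1,"xyz":[0,0,0],"yaw":0},{"jaw":1,"xyz":[0,0,0],"yaw":0},{"jaw":1,"xyz":[0,0,0],"yaw":0}]' --force 50

```text
time_s: 11.15
eef_pos: [0.5099, 0.0084, 0.0953]
tool_rot: [-1.566, -0.004, -0.471]
wrist_force: [-0.5, -0.8, 6.5]
opening: 0.0224
```

```bash
python3 k.py
```

```text
t 11.15 tcp [0.5099 0.0084 0.0953] yaw -0.471 q6 0.333 F [-0.5 -0.8  6.5] M [ 0.09  0.27 -0.03] open 0.0224
xyz units [ 0.002 -0.003  0.001] yawunits None
(np.float64(0.29207602229239943), np.float64(5.03579348779999), np.float64(0.9969031549957266), np.float64(734.0))
[242 236 227 232 234 234 234 235 234 234 234 232 232 232 230 216 198 234
 241 234 216 217]
```

send_rows --moves '[{"jaw":1,"xyz":[0,0,0],"yaw":0.1},{"jaw":1,"xyz":[0,0,0],"yaw":0.2},{"jaw":1,"xyz":[0,0,0],"yaw":0.3},{"jaw":1,"xyz":[0,0,0],"yaw":0.4},{"jaw":1,"xyz":[0,0,0],"yaw":0.5},{"jaw":1,"xyz":[0,0,0],"yaw":0.6}]'

```text
time_s: 11.8
eef_pos: [0.5098, 0.0085, 0.0954]
tool_rot: [-1.565, -0.001, -0.945]
wrist_force: [-1.6, 0.3, 0.3]
opening: 0.0225
```

```bash
python3 k.py
```

```text
t 11.8 tcp [0.5098 0.0085 0.0954] yaw -0.945 q6 0.808 F [-1.6  0.3  0.3] M [0.14 0.31 0.13] open 0.0225
xyz units [ 0.002 -0.003  0.002] yawunits None
(np.float64(0.7337878162290548), np.float64(12.651514072914736), np.float64(0.9972138219729043), np.float64(784.0))
[242 236 227 232 234 234 234 235 235 234 233 233 233 232 230 215 199 234
 241 234 217 215]
```

send_rows --moves '[{"jaw":1,"xyz":[0,0,0],"yaw":0.1},{"jaw":1,"xyz":[0,0,0],"yaw":0.2},{"jaw":1,"xyz":[0,0,0],"yaw":0.3},{"jaw":1,"xyz":[0,0,0],"yaw":0.4},{"jaw":1,"xyz":[0,0,0],"yaw":0.5},{"jaw":1,"xyz":[0,0,0],"yaw":0.6},{"jaw":1,"xyz":[0,0,0],"yaw":0.7},{"jaw":1,"xyz":[0,0,0],"yaw":0.8},{"jaw":1,"xyz":[0,0,0],"yaw":0.8}]'

```text
time_s: 12.75
eef_pos: [0.5097, 0.0087, 0.0954]
tool_rot: [-1.566, 0.003, -1.579]
wrist_force: [-0.7, 2.5, 0.8]
opening: 0.0225
```

Run:
```python
from h import *
import h
to(.51,.0085,.095)
im,_=save('top','t3.png',(380,180,445,245),8);print(pointer(im))
g=255-cv2.cvtColor(im,cv2.COLOR_RGB2GRAY)[203:215,404:418].astype(float);g[g<90]=0
v,u=np.mgrid[203:215,404:418];h.PIV=((g*u).sum()/g.sum(),(g*v).sum()/g.sum());print(h.PIV,pointer(im))
```

```text
t 12.75 tcp [0.5097 0.0087 0.0954] yaw -1.579 q6 1.442 F [-0.7  2.5  0.8] M [ 0.32  0.28 -0.1 ] open 0.0225
xyz units [0.001 0.002 0.002] yawunits None
(np.float64(1.257089282966579), np.float64(21.673953154596187), np.float64(0.9971460165341539), np.float64(718.0))
(np.float64(409.7678075855689), np.float64(208.74375578168363)) (np.float64(1.2333879896977422), np.float64(21.26531016720245), np.float64(0.9965997126625464), np.float64(764.0))
```

View pics/t3.png

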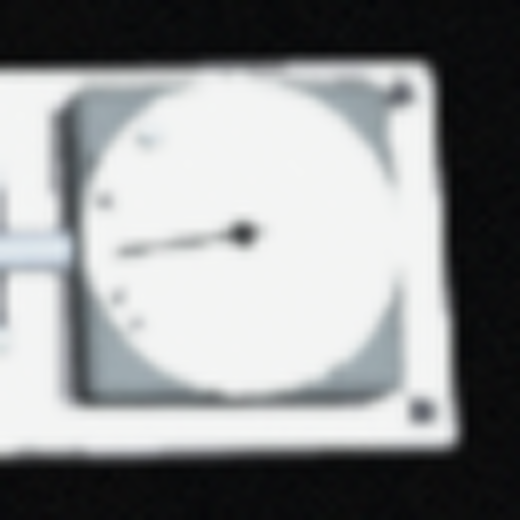

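The dial crop shows the pointer tip at about (118,253). That is between the second pip (118,297) and the third (105,201), with the end peg further on at (148,140). I'll release and back away.

send_rows --moves '[{"jaw":-1,"xyz":[0,0,0],"yaw":0},{"jaw":-1,"xyz":[0,0,0],"yaw":0},{"jaw":-1,"xyz":[0,0,0],"yaw":0},{"jaw":-1,"xyz":[0,0,0],"yaw":0},{"jaw":-1,"xyz":[0,-0.2,0],"yaw":0},{"jaw":-1,"xyz":[0,-0.4,0],"yaw":0},{"jaw":-1,"xyz":[0,-0.6,0],"yaw":0},{"jaw":-1,"xyz":[0,-0.6,0],"yaw":0},{"jaw":-1,"xyz":[0,-0.6,0],"yaw":0},{"jaw":-1,"xyz":[0,-0.6,0],"yaw":0}]'

```text
time_s: 13.8
eef_pos: [0.5087, 0.0084, 0.2144]
tool_rot: [-1.567, 0.003, -1.576]
wrist_force: [-0.3, -0.5, -0.4]
opening: 0.0851
```

Run:
```python
from h import *
import h
h.PIV=(409.8,208.7)
im,_=save('top','t4.png');print(pointer(im));to(.51,.0085,.2)
a=np.load('pics/top.npz')['im'];D=cv2.absdiff(a,im).max(2)>60
for n,(u,v) in dict(die=(377,167),vial=(414,163),wr=(360,262),disc=(414,262),g1=(318,163),g2=(283,290)).items(): print(n,D[v-14:v+14,u-18:u+18].sum())
```

```text
(np.float64(1.226953746257146), np.float64(21.154374935468034), np.float64(0.9966522746241467), np.float64(766.0))
t 13.85 tcp [0.5087 0.0084 0.2143] yaw -1.576 q6 1.439 F [-0.7  0.5 -0.8] M [ 0.02 -0.06 -0.02] open 0.0858
xyz units [-0.     0.071  0.006] yawunits None
die 182
vial 0
wr 271
disc 0
g1 1008
g2 1007
```

View pics/t4.png

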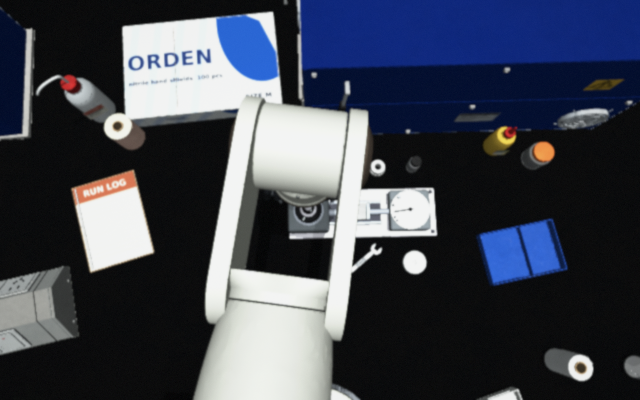

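The arm is clear of the knobs, and the pointer holds at about 21 N after release. The bystanders in view (die ring, vial, disc, visible end of the wrench) are in their places; the pixel differences come only from the arm covering part of the scene. I'll hand in now.

```bash
python3 -c "
from station import job
print(job.close_job())"
```

```text
the job is handed in; nothing more can be done
None
```

The block is preloaded and the job is handed in. The pointer stands at about 21 N, between the second pip (16 N) and the third (28 N).

- **Outer knob:** I turned it clockwise about 1.95 rad, until the pointer lifted to about 5 N, short of the first pip at 12 N. It still read 5.0 N after I let go.
- **Inner knob:** I turned it clockwise about 1.1 rad, checking the dial partway. It read 21.3 N before release and 21.2 N after, and I saw no reading near the end peg (38 N).
- **Last checks:** The gripper is open and about 10 cm above the knobs, with wrist force near zero. The run took 13.9 s.
- **Bystanders:** The vial and disc matched their starting pictures. The die ring, and the end of the wrench still in view, looked in place. The arm hid the rest of the wrench and both green blocks in the last picture, so I could not confirm those; I saw no sign of contact with them.
- **What disagreed:**
  - The first grip on the outer knob pushed the gripper up with about 13 N, so I released and regripped a few millimetres higher before turning.
  - The wrist torque between small steps was not a reliable sign of the nip, so I relied on the dial instead.

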